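Set the polarizer ring of the inspection lamp and switch it on

ROBOT

A 6-joint arm with a two-finger parallel gripper is mounted at the origin on the work surface. World frame = base frame: x ahead of the robot, y to its left, z up, the work surface at z = 0. Lengths are in m, angles in rad, forces in N, time in s.
With the tool pointing down it reaches from about 0.325 to 0.775 m from the base axis. Payload 5.5 kg.
Tool frame: the origin (TCP) lies on the centre line of the jaws, within the pads' length; the fingertips stand 11 mm ahead of it and the grasp point (between the pads) lies 8 mm behind it; y points along the fingers, x is the direction in which the jaws open and shut, and the axes are right-handed (so a half turn about y gives the same grasp; the last joint's range is limited). The gripper opens to 88 mm and grips with 3 to 60 N. Pads are 20 mm wide; open, the fingers measure 115 mm over their backs; the gripper's body (75 mm by 178 mm) begins 61 mm behind the grasp point.
Start: joints at [-1.248, 0.091, 1.231, -0, 1.82, -0.057], TCP at [0.222, -0.557, 0.234] pointing down, gripper open.
Joint ranges: [-2.87, 2.87], [-0.86, 2.18], [0.17, 2.46], [-1.51, 4.65], [0.06, 2.69], [-2.65, 2.65]. Speed limits (rad/s): [2.57, 2.57, 3.01, 3.14, 3.14, 3.14].

INTERFACE

Orientations are given as a 3x3 rotation matrix whose columns are the frame's x, y, z axes.
In Python, from bench import env, eyes gives the robot as it stands.
- The arm moves only by the tool jog_arm, never from a script. Its argument "rows" is a list of rows, each a list of 7 numbers: the turn, a rotation vector about the tool's x, y, z in degrees, then the shift along the tool's x, y, z in mm, then the closure, from -1 (fully open) to 1 (shut), so that 0 is half open. In form: [[wx, wy, wz, dx, dy, dz, fingers], ...]. A call has 1 to 12 rows; each row shifts and turns the commanded pose from where the row before left it, along the tool's axes as they then stand; what a row does not reach is not made up. A row lasts 1/10 s, in which the tool goes at most 50 mm and 8.59 degrees, less where a joint would pass 70% of its speed; a pose out of reach is approached as far as the arm can. A call with a gripper value outside its range is refused whole. The fingers move at their own pace and stop on an object; "newtons" is the grip in N (left out, the last holds). Time passes only in rows, so rows that do not move let the fingers close. It gives the time, the measured TCP pose, the force and the opening at its end, in the units of the state.
- env.get_obs(): the state, without advancing time (a new reading comes with each control period).
- eyes.capture(name): name is "scene" or "top"; returns a dict with "img" (400x640x3 uint8, blue, green, red), "fx", "fy", "cx", "cy" (pixels), "R" (3x3) and "t" (3): a world point X has camera coordinates R X + t. Camera axes: x right, y down, z forward; pixel columns grow to the right and rows downward; lengths in m; the calibration is good to about 2 mm. A picture is of the moment at which its call begins. There is no depth.
- env.sign_off(): hands the job in, once; it reports no verdict.
The state is a dict: "t": time; "joints": joint angles; "qd": joint speeds; "tau": joint torques, N m; "ee_pos": TCP position; "tcp_rot": TCP orientation; "ft_force": force on the tool from outside, world axes, zero at the start; "moment": the same for the moment, N m; "finger_gap": finger opening in m.
Only numpy, scipy, OpenCV 4.12 (cv2) and the standard library are available. Lean on these libraries where they do the work, as an engineer would, in place of code of your own. Each camera call takes 0.05 s, during which the arm holds its last target.

TASK

Push the lever of the round inspection lamp's polarizer ring around by its upright finger tab, without pinching the tab, until the lever's pointer is centred over the brass rider clipped to the lamp's rim, to within half a scale division. Only once it stands there, press the lamp's push button right down and let it come back up, leaving the lever on the mark. Everything else on the shelf stays where it is, nothing is picked up.

Things in the scene. Friction and masses are not known exactly. Their poses are not given: they have to be found in the camera images.
- lamp: Round grey lamp housing, fixed, 160 mm across, 172 mm at its foot, top face with the fixed scale (a tick every 10 degrees) at 40 mm height. Origin: centre of its underside, on the ring's vertical axis of rotation; z up.
- polarizer (a joint): Angle (rad) of the polarizer ring, a dark knurled disc 116 mm across on top of the lamp (40 to 50 mm high) that turns about the lamp's vertical axis; grows counter-clockwise seen from above. At 0 the lever points along the lamp's -x axis. Turns freely through -3.8 to 3.8 either way, so every place on the scale can be reached; friction (about 0.12 N m, 1 to 2 N at the tab) keeps it where it is left.
- pointer (a point): Point on the lever's centre line, 84 mm from the ring's axis, above the lamp's rim, 50 mm high. The lever is a steel bar 8 mm wide from the ring radially outward over the scale (50 to 57 mm high) with a black centre line on top.
- tab_centre (a point): Centre of the upright steel finger tab at the lever's outer end: 100 mm from the ring's axis, 70 mm high. The tab is 24 mm long radially, 12 mm thick along the arc, and reaches from 50 to 90 mm height; its flat flanks face along the arc. Pressing both flanks at once counts as pinching.
- rider_mark (a point): Centre line of the brass rider on its top, 84 mm from the lamp's axis, 44 mm high: exactly under the pointer when the lever is set. The rider is a small fixed brass block on the lamp's rim, 24 mm wide along the rim, reaching from 80 to 100 mm radius and 22 to 44 mm high, with a black centre line on top; the lever and tab pass freely over it.
- lamp_switch_base: Fixed round grey push-button housing on the shelf, 48 mm across and 12 mm high, its button top 22 mm high when up, on the left or the right of the lamp. Origin: centre of its underside. Its button's top is the point lamp_switch_top.
- lamp_switch_top (a point): Centre of the top face of the switch's round steel push button, 32 mm across. It goes straight down.
- lamp_switch (a joint): Travel of the push button (m): 0 up, 0.006 right down, which takes about 5 N; springs back by itself.
- master_ring: Loose polished steel ring, 76 mm across, 48 mm bore, 30 mm high. Origin: centre of underside. Leave alone.
- stopwatch: Loose round nickel stopwatch lying near the lamp, 52 mm across, 13 mm high, crown along its +x. Origin: centre of underside. Leave alone.
- loupe: Loose black eye loupe near the lamp, 34 mm across, 30 mm high. Origin: centre of underside. Leave alone.
- template_round: Loose flat brass contour template 130 x 48 x 5 mm with one round lobe. Origin on its underside. Leave alone.
- template_twin: Loose flat brass contour template 130 x 43 x 5 mm with two round lobes. Origin on its underside. Leave alone.
- template_diamond: Loose flat brass contour template 130 x 50 x 5 mm with one pointed lobe. Origin on its underside. Leave alone.
- sine_bar: Loose black iron sine bar 150 x 26 x 32 mm. Origin: centre of underside. Leave alone.
- gauge_block: Loose steel block 35 x 75 x 20 mm. Origin: centre of underside. Leave alone.

How it is judged:
On the way, in this order (a step that is already met when the one before it is completed fails the run):
1. the fingers push the lever's tab (contact force between any of polarizer_c2, polarizer_c3 and the fingers above 0.4 N).
2. the pointer rests over the rider (within 7.5 mm, at rest) (horizontal distance between pointer and rider_mark below 0.0075 m and velocity of joint polarizer between -0.05 and 0.05 rad/s), for 0.3 s.
3. the push button is pressed down (at least 4 of its 6 mm) (value of joint lamp_switch above 0.004 m).
At the end, for the whole second after the job is handed in: The pointer is within 7.5 mm of the rider's mark, the ring at rest, the push button up again after its press, and every loose thing within 12 mm of where it was (all of step 2 and value of joint lamp_switch below 0.0015 m and distance of each of master_ring, stopwatch, loupe, template_round, template_twin, template_diamond, sine_bar, gauge_block from where it was at the start of the episode below 0.012 m); the robot touches nothing.
It fails at once if the tab is pinched (both flanks pressed at once) (contact force between each of polarizer_c2, polarizer_c3 and the fingers above 0.4 N).
It fails at once if the button is pressed while the pointer is off the rider (value of joint lamp_switch above 0.003 m and horizontal distance between pointer and rider_mark above 0.0075 m).
It fails at once if a bystander is shifted or lifted by more than 12 mm (distance of any of master_ring, stopwatch, loupe, template_round, template_twin, template_diamond, sine_bar, gauge_block from where it was at the start of the episode above 0.012 m).
It also fails if it takes over 54 s, if anything falls off the work surface, if the arm or the gripper's body presses on something with over 40 N, if the wrist force passes 120 N, or if a joint passes its speed limit or range.

## Working session

There is one attempt and no reset: what is moved stays moved. The work goes in short steps, Python scripts to look and compute and a tool call to move; the robot and the scene stay as the last step left them, time stands still between calls to the robot, and variables do not carry over. Pictures are saved under pics/ and viewed, and the job is handed in when it is done.

Besides the shell and the picture viewer there is one more tool, called after "Call:" by a JSON object that holds its "op" and its "data". jog_arm: Moves the arm, as the interface text tells. Its arguments: {"type":"object","properties":{"rows":{"type":"array","items":{"type":"array","items":{"type":"number"}}},"newtons":{"type":"number"}},"required":["rows"]}

```bash
ls; mkdir -p pics
cat > h.py <<'E'
import numpy as np, cv2
from bench import env, eyes
def snap(n,f):
    c=eyes.capture(n); cv2.imwrite(f,c["img"]); np.savez(f[:-3]+"npz",**c); return c
def ray(c,u,v,z):
    R=np.array(c["R"]);t=np.array(c["t"])
    d=R.T@np.array([(u-c["cx"])/c["fx"],(v-c["cy"])/c["fy"],1.]);o=-R.T@t
    return o+d*(z-o[2])/d[2]
def proj(c,X):
    p=np.array(c["R"])@np.array(X)+np.array(c["t"]); return c["fx"]*p[0]/p[2]+c["cx"],c["fy"]*p[1]/p[2]+c["cy"]
def tri(c1,p1,c2,p2):
    P=lambda c:np.array([[c["fx"],0,c["cx"]],[0,c["fy"],c["cy"]],[0,0,1]])@np.c_[c["R"],c["t"]]
    X=cv2.triangulatePoints(P(c1),P(c2),np.array(p1,float).reshape(2,1),np.array(p2,float).reshape(2,1));return (X[:3]/X[3]).ravel()
E
python3 - <<'E'
from h import *
for n in("scene","top"):
    c=snap(n,f"pics/{n}0.png"); print(n,c["fx"],-np.array(c["R"]).T@c["t"],np.round(c["R"],2).tolist())
o=env.get_obs();print(o["t"],o["ee_pos"],np.round(o["tcp_rot"],2).tolist(),o["finger_gap"])
E
```

```text
pics
scene 495.40599925871504 [ 1.34757128 -0.44308212  0.76449784] [[0.49, 0.87, -0.01], [0.53, -0.31, -0.78], [-0.69, 0.38, -0.62]]
top 480.67650969463637 [ 0.52444916 -0.01279497  1.29206374] [[0.0, -1.0, 0.0], [-1.0, -0.0, -0.08], [0.08, -0.0, -1.0]]
0.1 [ 0.22238417 -0.55701634  0.23263875] [[0.37, -0.0, 0.93], [-0.93, 0.0, 0.37], [-0.0, -1.0, 0.0]] 0.08758153295049909
```

View pics/scene0.png

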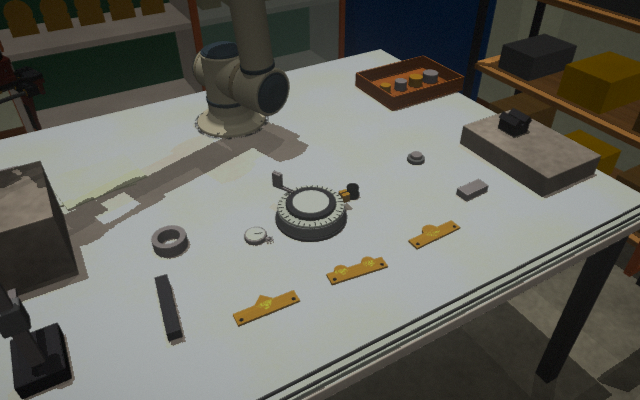

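View pics/top0.png

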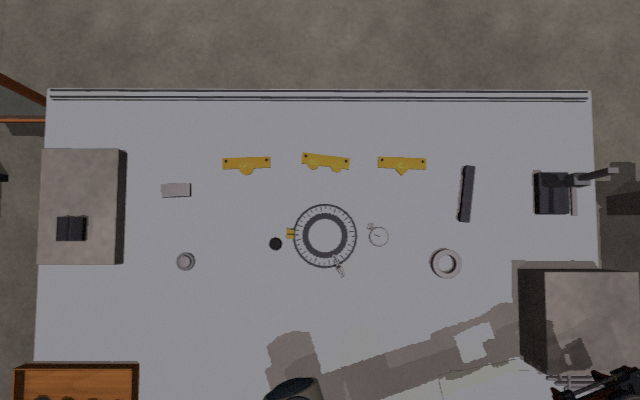

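Run:
```python
import cv2,numpy as np
a=cv2.imread("pics/top0.png")[185:295,255:405];b=cv2.imread("pics/scene0.png")[160:250,235:380]
cv2.imwrite("pics/topz.png",cv2.convertScaleAbs(cv2.resize(a,None,fx=5,fy=5,interpolation=cv2.INTER_CUBIC),alpha=1.3))
cv2.imwrite("pics/scenez.png",cv2.convertScaleAbs(cv2.resize(b,None,fx=5,fy=5,interpolation=cv2.INTER_CUBIC),alpha=1.3))
```

```text
(no output)
```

View pics/topz.png

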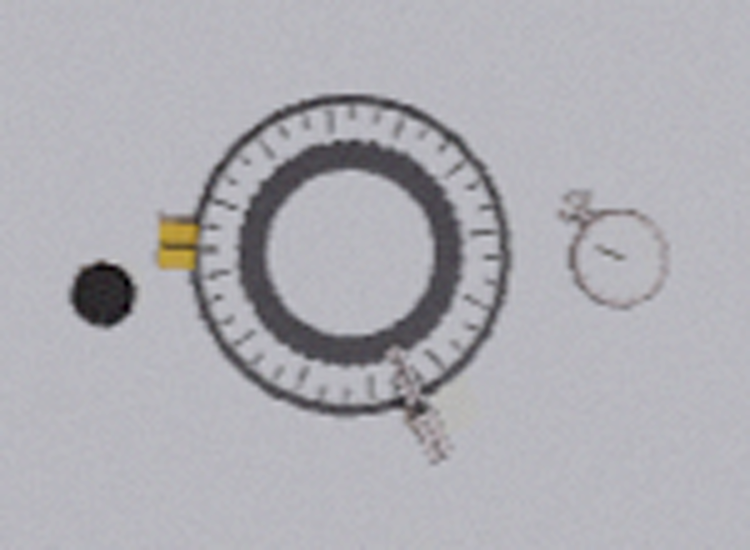

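View pics/scenez.png

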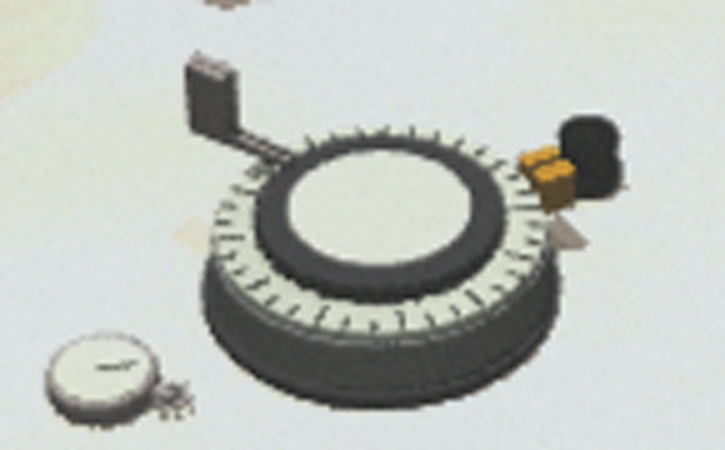

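```bash
cat > m.py <<'E'
from h import *
def lamp(c):
    g=cv2.cvtColor(c["img"],cv2.COLOR_BGR2GRAY)
    m=((g<100)*255).astype(np.uint8)[195:280,285:365]
    cs,_=cv2.findContours(m,cv2.RETR_LIST,cv2.CHAIN_APPROX_NONE)
    for k in sorted(cs,key=lambda k:-cv2.contourArea(k))[:5]:
        e=cv2.fitEllipse(k); u,v=e[0][0]+285,e[0][1]+195
        print("ell",round(u,1),round(v,1),np.round(e[1],1),[np.round(ray(c,u,v,z)[:2],4).tolist() for z in(.04,.05)])
def gold(c,box):
    x0,x1,y0,y1=box
    h=cv2.cvtColor(c["img"],cv2.COLOR_BGR2HSV)[y0:y1,x0:x1]
    m=((h[...,1]>110)&(h[...,0]>12)&(h[...,0]<35)).astype(np.uint8)
    v,u=np.nonzero(m);return m,u+x0,v+y0
E
python3 - <<'E'
from m import *
c=dict(np.load("pics/top0.npz"));s=dict(np.load("pics/scene0.npz"))
lamp(c)
m,u,v=gold(c,(280,300,222,246));print("rider",len(u),u.mean(),v.mean(),u.min(),u.max(),v.min(),v.max(),ray(c,u.mean(),v.mean(),.044))
m,us,vs=gold(s,(335,352,185,205));print(us.mean(),vs.mean(),us.min(),us.max(),vs.min(),vs.max())
rt=(290.6,234.2); rs=(235+546/5,160+162/5); print("tri rider",tri(c,rt,s,rs))
tt=(341.4,272.4); ts=(235+211/5,160+64/5); print("tri tab top",tri(c,tt,s,ts),ray(c,*tt,.09))
sw=(185.5,260.7);print("sw",ray(c,*sw,.022))
E
python3 - <<'E'
import cv2
for f,n,(x,y) in(("top","swt",(165,240)),("scene","sws",(396,138))):
    a=cv2.imread(f"pics/{f}0.png")[y:y+40,x:x+40]
    cv2.imwrite(f"pics/{n}.png",cv2.resize(a,None,fx=10,fy=10))
a=[cv2.imread(f"pics/{n}.png") for n in("swt","sws")];cv2.imwrite("pics/sw.png",cv2.hconcat(a))
E
```

```text
ell 324.5 235.1 [43.8 44.1] [[0.546, -0.016], [0.5458, -0.016]]
ell 324.6 235.2 [34.2 34.8] [[0.5459, -0.0161], [0.5457, -0.0161]]
ell 324.2 235.6 [61.8 62.9] [[0.5446, -0.015], [0.5445, -0.015]]
ell 334.9 259.0 [1.5 5.5] [[0.4842, -0.043], [0.4845, -0.0427]]Traceback (most recent call last):
  File "<stdin>", line 3, in <module>
  File "m.py", line 7, in lamp
    e=cv2.fitEllipse(k); u,v=e[0][0]+285,e[0][1]+195
cv2.error: OpenCV(4.12.0) /io/opencv/modules/imgproc/src/shapedescr.cpp:361: error: (-201:Incorrect size of input array) There should be at least 5 points to fit the ellipse in function 'fitEllipseNoDirect'
```

View pics/sw.png

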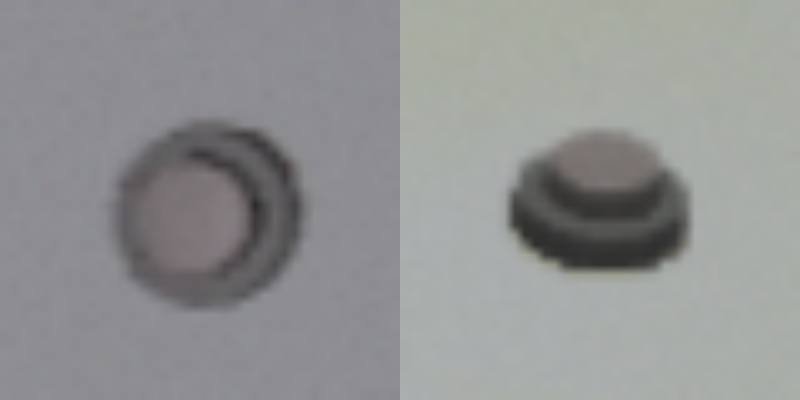

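Run:
```python
from m import *
c=dict(np.load("pics/top0.npz"));s=dict(np.load("pics/scene0.npz"))
p=lambda x,y,x0,y0,k:(x0+(x+.5)/k-.5,y0+(y+.5)/k-.5)
m,u,v=gold(c,(280,300,222,246));print("rider",len(u),u.mean(),v.mean(),u.min(),u.max(),v.min(),v.max(),ray(c,u.mean(),v.mean(),.044))
rt=p(178,246,255,185,5); rs=p(546,162,235,160,5); print("tri rider",tri(c,rt,s,rs),ray(c,*rt,.044),ray(s,*rs,.044))
tt=p(432,437,255,185,5); ts=p(211,64,235,160,5); print("tri tab top",tri(c,tt,s,ts),ray(c,*tt,.09),ray(s,*ts,.09))
a=p(191,215,165,240,10);b=p(205,162,396,138,10);print("sw",tri(c,a,s,b),ray(c,*a,.022),ray(s,*b,.022))
lt=p(103,295,255,185,5);print("loupe",ray(c,*lt,.03)); 
w=p(618,258,255,185,5);print("watch",ray(c,*w,.013))
# lamp from scene: inner bright disc centre and rim extents
for q in((380,208),):print("lamp scene",ray(s,*p(*q,235,160,5),.05))
```

```text
rider 64 290.234375 233.453125 287 294 229 238 [0.54998899 0.07292837 0.044     ]
tri rider [0.54890401 0.07267379 0.04431538] [0.54909108 0.07300998 0.044     ] [0.54841118 0.0725884  0.044     ]
tri tab top [ 0.45385998 -0.05703117  0.09050148] [ 0.45386481 -0.05697689  0.09      ] [ 0.45315701 -0.05680977  0.09      ]
sw [0.47677355 0.35263615 0.02157734] [0.47739966 0.3533956  0.022     ] [0.47694953 0.35119351 0.022     ]
loupe [0.52366269 0.11299435 0.03      ]
watch [ 0.54395947 -0.15865975  0.013     ]
lamp scene [ 0.54598907 -0.01715695  0.05      ]
```

```bash
cat >> h.py <<'E'
C=np.array([.5452,-.0157])
def go(target,z=None):
    o=env.get_obs();p=np.array(o["ee_pos"]);R=np.array(o["tcp_rot"])
    d=np.array([*target,p[2] if z is None else z])-p
    print("t",round(o["t"],2),"tcp",p.round(4),"h",np.degrees(np.arctan2(R[1,0],R[0,0])).round(2),"tilt",R[2].round(3),"F",np.round(o["ft_force"],2),"gap",round(o["finger_gap"],4))
    print("tool shift mm",(R.T@d*1000).round(1))
E
python3 -c "
from h import *
go((.468,-.089),.234)"
```

```text
t 0.1 tcp [ 0.2224 -0.557   0.2326] h -68.24 tilt [-0.002 -1.     0.   ] F [-0.68 -0.25  0.65] gap 0.0876
tool shift mm [-343.6   -0.7  401.6]
```

Call:
{"op": "jog_arm", "data": {"rows": [[0,0,0,-28,0,33,1],[0,0,0,-28,0,33,1],[0,0,0,-28,0,33,1],[0,0,0,-28,0,33,1],[0,0,0,-28,0,33,1],[0,0,0,-28,0,33,1],[0,0,0,-28,0,33,1],[0,0,0,-28,0,33,1],[0,0,0,-28,0,33,1],[0,0,0,-28,0,33,1],[0,-2.5,0,-28,0,33,1],[0,0,0,-35,0,38,1]], "newtons": 10}}

```text
t: 1.3
ee_pos: [0.4653, -0.0893, 0.2332]
tcp_rot: [[0.411, -0.0, 0.912], [-0.912, -0.0, 0.411], [0.0, -1.0, -0.001]]
ft_force: [0.6, -0.2, -0.4]
finger_gap: 0.0002
```

```bash
python3 -c "
from h import *
go((.468,-.089),.073)
snap('scene','pics/s1.png')"
```

```text
t 1.3 tcp [ 0.4653 -0.0893  0.2332] h -65.73 tilt [ 0.    -1.    -0.001] F [ 0.65 -0.2  -0.39] gap 0.0002
tool shift mm [  0.8 160.2   2.6]
```

View pics/s1.png

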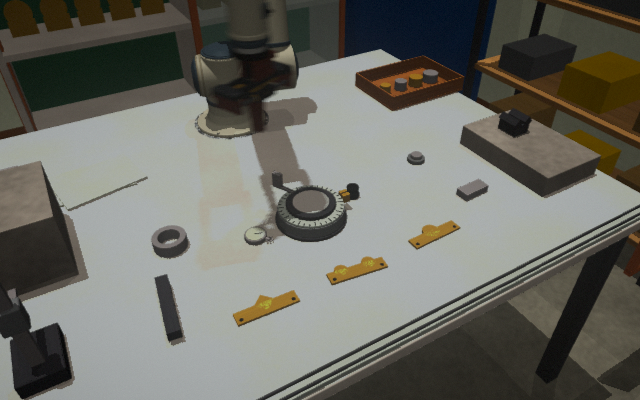

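The fingers are closed and hang above and behind the tab (tab at about (277,180)), clear of everything; now down.

Call:
{"op": "jog_arm", "data": {"rows": [[0,0,0,0,40,1,1],[0,0,0,0,40,1,1],[0,0,0,0,40,0,1],[0,0,0,0,25,0,1],[0,0,0,0,15,0,1],[0,0,0,0,0,0,1]]}}

```text
t: 1.95
ee_pos: [0.4654, -0.0896, 0.0713]
tcp_rot: [[0.411, -0.004, 0.912], [-0.912, 0.001, 0.411], [-0.003, -1.0, -0.003]]
ft_force: [0.3, -0.0, 0.1]
finger_gap: 0.0004
```

```bash
python3 -c "
from h import *
go((.468,-.089),.073)
c=snap('scene','pics/s2.png');t=snap('top','pics/t2.png')
f=lambda a,x,y,w,h,k:cv2.resize(a['img'][y:y+h,x:x+w],None,fx=k,fy=k,interpolation=cv2.INTER_CUBIC)
cv2.imwrite('pics/z2.png',cv2.hconcat([f(c,230,120,130,120,3),f(t,265,185,130,120,3)]))"
```

```text
t 1.95 tcp [ 0.4654 -0.0896  0.0713] h -65.75 tilt [-0.003 -1.    -0.003] F [ 0.33 -0.02  0.14] gap 0.0004
tool shift mm [ 0.5 -1.8  2.6]
```

View pics/z2.png

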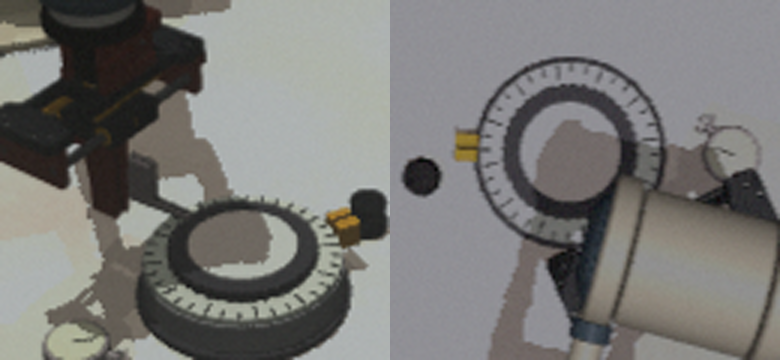

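Call:
{"op": "jog_arm", "data": {"rows": [[0,0,0,-5,-2,3,1],[0,0,0,-5,0,0,1],[0,0,0,-3,0,0,1],[0,0,0,-2,0,0,1],[0,0,0,0,0,0,1]]}}

```text
t: 2.55
ee_pos: [0.4634, -0.0746, 0.0759]
tcp_rot: [[0.411, 0.0, 0.911], [-0.911, -0.0, 0.411], [0.0, -1.0, 0.0]]
ft_force: [0.5, -0.7, -2.2]
finger_gap: 0.0004
```

```bash
cat >> h.py <<'E'
def pol(th=None,lead=19.5):
    o=env.get_obs();p=np.array(o["ee_pos"]);R=np.array(o["tcp_rot"])
    h=np.arctan2(R[1,0],R[0,0]); d=p[:2]-C
    a=h+np.pi/2+np.pi  # lever heading if flush: -x = cw tangent
    r=np.array([np.cos(a),np.sin(a)]);t=np.array([np.sin(a),-np.cos(a)])
    print("t",round(o["t"],2),"tcp",p.round(4),"tilt",R[2].round(3),"F",np.round(o["ft_force"],2))
    print("flush lever angle",np.degrees(a).round(2)%360,"radial",(d@r*1e3).round(1),"tang",(d@t*1e3).round(1),"tcp polar",np.degrees(np.arctan2(d[1],d[0])).round(2),np.hypot(*d).round(4),"Ftan",np.round(np.array(o["ft_force"])[:2]@t,2))
E
python3 -c "
from h import *
pol()
for w in ((0.,1),(1.,0)):
  s,r,th=19.5,100,np.radians(4)
# displacement in old tool (x,z)/(new)
s,r,th=19.5,100,np.radians(4)
d=np.array([-s,r]) # C in (x,z)
# cw rotation: tool x moves; -x tangent forward
# lever frame: fwd=-x, in=z. TCP rel C=(fwd -s, out r). rotate by th toward fwd
f,o=-s,r
fn=f*np.cos(th)+o*np.sin(th);on=o*np.cos(th)-f*np.sin(th)
print('old axes x,z',-(fn-f)*1,-(on-o))
df,do=fn-f,on-o
print('new axes x,z',-(df*np.cos(th)-do*np.sin(th)),-(do*np.cos(th)+df*np.sin(th)))
"
```

```text
t 2.55 tcp [ 0.4634 -0.0746  0.0759] tilt [ 0. -1.  0.] F [ 0.52 -0.69 -2.19]
flush lever angle 204.29 radial 98.8 tang -20.0 tcp polar -144.25 0.1008 Ftan -0.84
old axes x,z -7.023148394345958 -1.1166562639928657
new axes x,z -6.928146354479103 -1.603846212028016
```

Call:
{"op": "jog_arm", "data": {"rows": [[0,4,0,-7,0,-1.4,1],[0,4,0,-7,0,-1.4,1],[0,4,0,-7,0,-1.4,1],[0,4,0,-7,0,-1.4,1],[0,4,0,-7,0,-1.4,1]]}}

```text
t: 3.05
ee_pos: [0.4471, -0.0436, 0.0758]
tcp_rot: [[0.071, 0.001, 0.997], [-0.997, -0.001, 0.071], [0.001, -1.0, 0.001]]
ft_force: [1.1, -0.7, 0.2]
finger_gap: 0.0007
```

```bash
python3 -c "
from h import *
pol()"
```

```text
t 3.05 tcp [ 0.4471 -0.0436  0.0758] tilt [ 0.001 -1.     0.001] F [ 1.14 -0.67  0.25]
flush lever angle 184.07 radial 99.8 tang -20.8 tcp polar -164.15 0.102 Ftan -0.75
```

Call:
{"op": "jog_arm", "data": {"rows": [[0,4,0,-7,0,-1.2,1],[0,4,0,-7,0,-1.3,1],[0,4,0,-7,0,-1.4,1],[0,4,0,-7,0,-1.4,1],[0,4,0,-7,0,-1.4,1],[0,4,0,-7,0,-1.4,1],[0,4,0,-7,0,-1.4,1],[0,4,0,-7,0,-1.4,1],[0,4,0,-7,0,-1.4,1],[0,4,0,-7,0,-1.4,1],[0,4,0,-7,0,-1.4,1],[0,0,0,0,0,0,1]]}}

```text
t: 4.25
ee_pos: [0.4533, 0.0333, 0.0756]
tcp_rot: [[-0.639, -0.0, 0.769], [-0.769, 0.0, -0.639], [-0.0, -1.0, -0.0]]
ft_force: [-0.9, -0.9, -0.4]
finger_gap: 0.0003
```

```bash
cat >> h.py <<'E'
def look(i):
    c=snap('scene',f'pics/s{i}.png');t=snap('top',f'pics/t{i}.png')
    f=lambda a,x,y,w,h,k:cv2.resize(a['img'][y:y+h,x:x+w],None,fx=k,fy=k,interpolation=cv2.INTER_CUBIC)
    cv2.imwrite(f'pics/z{i}.png',cv2.hconcat([f(c,270,120,100,130,4),f(t,262,185,100,130,4)]))
E
python3 -c "
from h import *
pol();look(3)"
```

```text
t 4.25 tcp [0.4533 0.0333 0.0756] tilt [-0. -1. -0.] F [-0.92 -0.86 -0.44]
flush lever angle 140.26 radial 102.0 tang -21.0 tcp polar 151.91 0.1042 Ftan -1.25
```

View pics/z3.png

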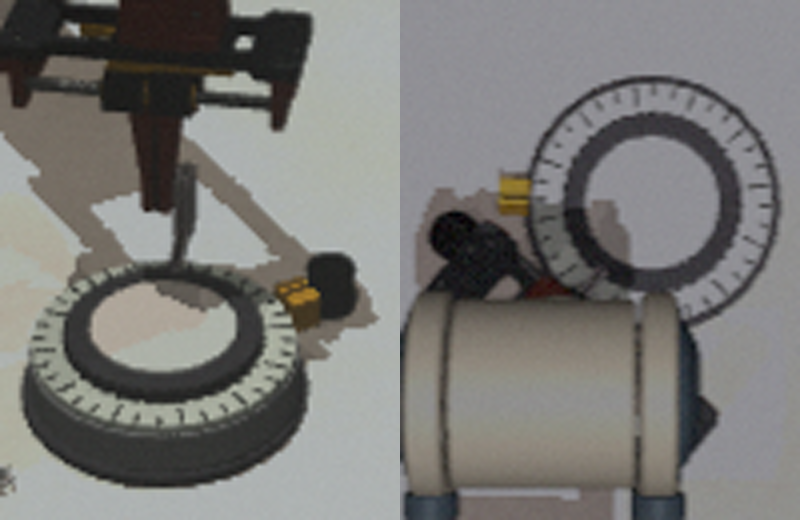

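Call:
{"op": "jog_arm", "data": {"rows": [[0,4,0,-7,0,-0.7,1],[0,4,0,-7,0,-0.7,1],[0,4,0,-7,0,-1,1],[0,4,0,-7,0,-1.3,1],[0,4,0,-7,0,-1.3,1],[0,4,0,-7,0,-1.3,1],[0,4,0,-7,0,-1.3,1],[0,4,0,-7,0,-1.3,1],[0,4,0,-7,0,-1.3,1],[0,4,0,-7,0,-1.3,1],[0,0,0,0,0,0,1]]}}

```text
t: 5.45
ee_pos: [0.4967, -0.0223, 0.0708]
tcp_rot: [[-0.95, 0.008, 0.311], [-0.309, 0.097, -0.946], [-0.038, -0.995, -0.09]]
ft_force: [0.7, -0.3, 0.2]
finger_gap: 0.0006
```

```bash
python3 -c "
from h import *
pol();look(4)"
```

```text
t 5.45 tcp [ 0.4967 -0.0223  0.0708] tilt [-0.038 -0.995 -0.09 ] F [ 0.7  -0.29  0.21]
flush lever angle 108.03 radial 8.7 tang -48.2 tcp polar -172.22 0.049 Ftan 0.57
```

View pics/z4.png

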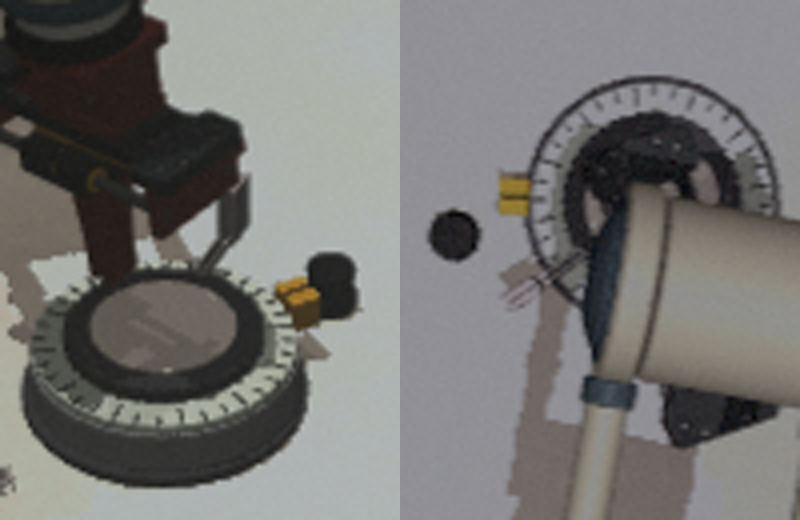

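```bash
python3 -c "
from h import *
o=env.get_obs();print(np.round(o['joints'],3),np.round(o['qd'],3));print(np.round(o['tcp_rot'],3))"
```

```text
[-0.176 -0.159  1.766  0.097  1.543  2.643] [ 0.024 -0.005  0.001  0.001  0.001  0.006]
[[-0.949  0.008  0.314]
 [-0.312  0.097 -0.945]
 [-0.038 -0.995 -0.09 ]]
```

The last joint ran to its range limit (2.64) and the tool slid in above the ring; nothing was touched beyond the lever. I'll lift, level, and turn the gripper by half a turn to push with the other finger back.

Call:
{"op": "jog_arm", "data": {"rows": [[0,0,0,0,-30,0,1],[0,0,0,0,-40,0,1],[0,0,0,0,-40,0,1],[5.2,0,-2.2,0,0,0,1],[0,0,0,0,0,0,1]]}}

```text
t: 6.05
ee_pos: [0.4944, -0.0428, 0.1825]
tcp_rot: [[-0.943, 0.005, 0.333], [-0.333, 0.006, -0.943], [-0.007, -1.0, -0.004]]
ft_force: [0.4, 0.5, 0.2]
finger_gap: 0.0007
```

```bash
python3 -c "
from h import *
go((.45,.03),.18);o=env.get_obs();print(np.round(o['joints'],3))"
```

```text
t 6.05 tcp [ 0.4944 -0.0428  0.1825] h -160.55 tilt [-0.007 -1.    -0.004] F [0.35 0.46 0.17] gap 0.0007
tool shift mm [ 17.7   2.7 -83.4]
[-0.16  -0.198  1.6    0.007  1.735  2.644]
```

Call:
{"op": "jog_arm", "data": {"rows": [[0.2,-8.4,-0.4,0,0,0,1],[0,-8.4,0,0,0,0,1],[0,-8.4,0,0,0,0,1],[0,-8.4,0,0,0,0,1],[0,-8.4,0,0,0,0,1],[0,-8.4,0,0,0,0,1],[0,-8.4,0,0,0,0,1],[0,-8.4,0,0,0,0,1],[0,-8.4,0,0,0,0,1],[0,-8.4,0,0,0,0,1],[0,-8.4,0,0,0,0,1],[0,-8.4,0,0,0,0,1]]}}

```text
t: 7.25
ee_pos: [0.4932, -0.0424, 0.1788]
tcp_rot: [[0.508, -0.006, 0.862], [-0.862, 0.005, 0.508], [-0.007, -1.0, -0.003]]
ft_force: [-0.3, -0.2, -0.2]
finger_gap: 0.0007
```

Call:
{"op": "jog_arm", "data": {"rows": [[0,-8.4,0,0,0,0,1],[0,-8.4,0,0,0,0,1],[0,-8.4,0,0,0,0,1],[0,-8.4,0,0,0,0,1],[0,-8.4,0,0,0,0,1],[0,-8.4,0,0,0,0,1],[0,-8.4,0,0,0,0,1],[0,-8.4,0,0,0,0,1],[0,-8.4,0,0,0,0,1],[0,-8.4,0,0,0,0,1],[0,-8.4,0,0,0,0,1],[0,0,0,0,0,0,1]]}}

```text
t: 8.45
ee_pos: [0.4933, -0.0426, 0.179]
tcp_rot: [[0.842, -0.005, -0.539], [0.539, 0.004, 0.842], [-0.002, -1.0, 0.007]]
ft_force: [0.6, 1.2, -0.2]
finger_gap: 0.0008
```

```bash
python3 -c "
from h import *
go((.45,.03),.18);o=env.get_obs();print(np.round(o['joints'],3));look(5)"
```

```text
t 8.45 tcp [ 0.4933 -0.0426  0.179 ] h 32.62 tilt [-0.002 -1.     0.007] F [ 0.56  1.2  -0.22] gap 0.0008
tool shift mm [ 2.7 -0.5 84.5]
[-0.157 -0.191  1.6    0.003  1.739 -0.726]
```

View pics/z5.png

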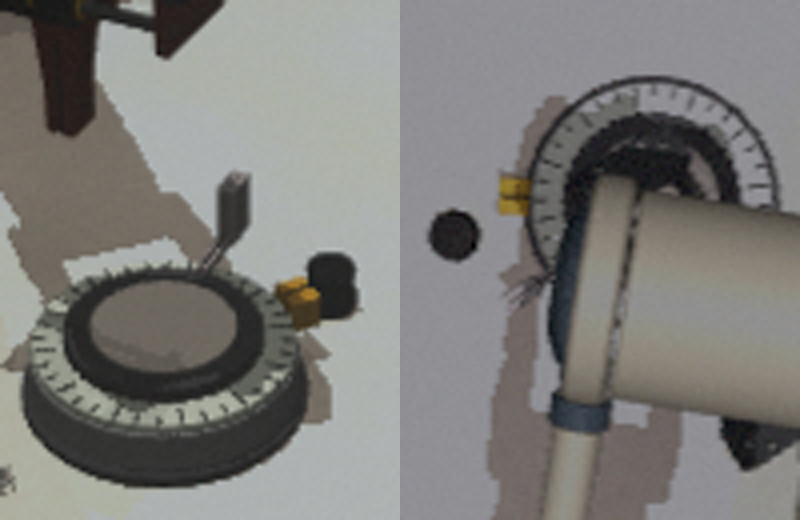

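```bash
python3 -c "
from h import *
c=dict(np.load('pics/s5.npz'))
X=ray(c,328.4,164.6,.09);d=X[:2]-C;print(X,np.hypot(*d),np.degrees(np.arctan2(d[1],d[0])))
c=dict(np.load('pics/t5.npz'))
X=ray(c,262+120/4,185+288/4,.09);d=X[:2]-C;print(X,np.hypot(*d),np.degrees(np.arctan2(d[1],d[0])))
"
```

```text
[0.48707951 0.06569907 0.09      ] 0.10001899123953341 125.52756038441375
[0.49058994 0.06489352 0.09      ] 0.09735283341001016 124.12151228113947
```

Call:
{"op": "jog_arm", "data": {"rows": [[0,0,0,6,0,31,1],[0,0,0,6,0,31,1],[0,-2.4,0,7,0,31,1],[0,0,0,0,0,0,1],[0,0,0,0,35,0,1],[0,0,0,0,35,0,1],[0,0,0,0,33,0,1],[0,0,0,0,0,0,1]]}}

```text
t: 9.35
ee_pos: [0.4566, 0.0448, 0.0724]
tcp_rot: [[0.822, -0.013, -0.569], [0.569, 0.002, 0.822], [-0.009, -1.0, 0.009]]
ft_force: [-0.3, -0.1, -0.1]
finger_gap: 0.0001
```

```bash
sed -i 's/^    a=h+np.pi\/2+np.pi.*/    a=h+np.pi\/2/' h.py; python3 -c "
from h import *
pol();o=env.get_obs();print(np.round(o['joints'],3));look(6)"
```

```text
t 9.35 tcp [0.4566 0.0448 0.0724] tilt [-0.009 -1.     0.009] F [-0.3  -0.13 -0.1 ]
flush lever angle 124.71 radial 100.2 tang -38.4 tcp polar 145.69 0.1073 Ftan -0.32
[ 0.022 -0.258  1.846  0.002  1.566 -0.584]
```

View pics/z6.png

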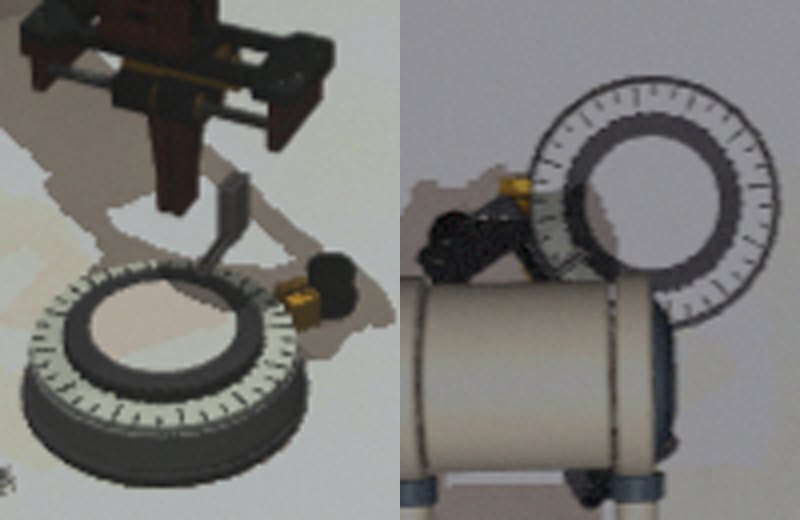

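Call:
{"op": "jog_arm", "data": {"rows": [[0,0,0,6,-2,0,1],[0,0,0,6,-2,0,1],[0,0,0,6,0,0,1],[0,4,0,7,0,1.3,1],[0,4,0,7,0,1.3,1],[0,4,0,7,0,1.3,1],[0,4,0,7,0,1.3,1],[0,4,0,7,0,1.3,1],[0,4,0,7,0,1.3,1],[0,4,0,7,0,1.3,1],[0,4,0,7,0,1.3,1],[0,0,0,0,0,0,1]]}}

```text
t: 10.65
ee_pos: [0.5235, 0.0852, 0.0822]
tcp_rot: [[0.999, -0.002, -0.05], [0.05, 0.002, 0.999], [-0.002, -1.0, 0.002]]
ft_force: [-1.1, 0.7, -0.1]
finger_gap: 0.0007
```

```bash
python3 -c "
from h import *
pol();o=env.get_obs();print(np.round(o['joints'],3));look(7)"
```

```text
t 10.65 tcp [0.5235 0.0852 0.0822] tilt [-0.002 -1.     0.002] F [-1.12  0.73 -0.09]
flush lever angle 92.84 radial 101.8 tang -16.7 tcp polar 102.16 0.1032 Ftan -1.08
[ 0.096 -0.071  1.662  0.002  1.552  0.046]
```

View pics/z7.png

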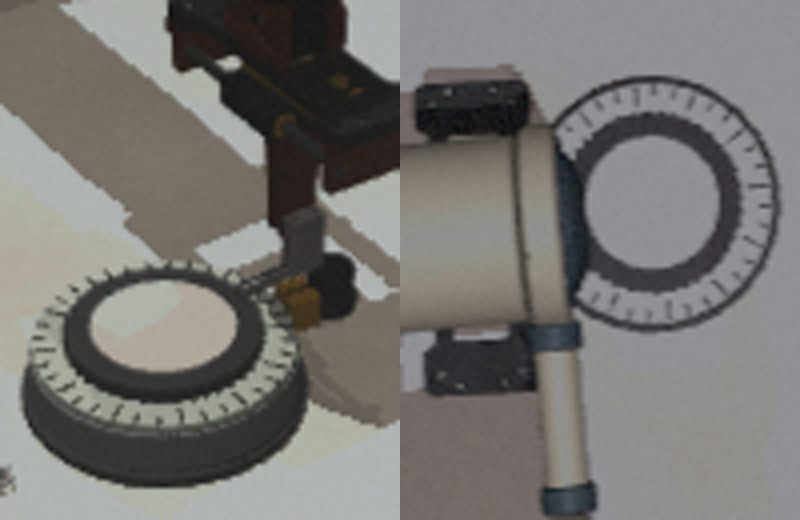

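```bash
cat >> h.py <<'E'
def ang(c,u,v,z):
    X=ray(c,u,v,z);d=X[:2]-C;print(X.round(4),np.hypot(*d).round(4),np.degrees(np.arctan2(d[1],d[0])).round(2))
E
python3 -c "
from h import *
c=dict(np.load('pics/s7.npz'))
cv2.imwrite('pics/z7b.png',cv2.resize(c['img'][160:205,320:365],None,fx=12,fy=12,interpolation=cv2.INTER_CUBIC))
"
```

```text
(no output)
```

View pics/z7b.png

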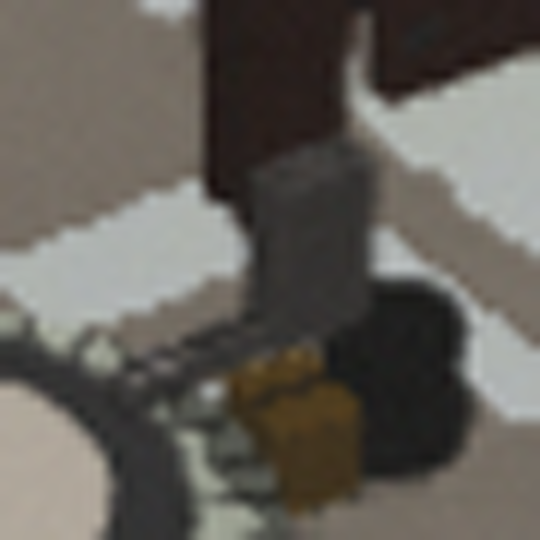

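```bash
python3 -c "
from h import *
c=dict(np.load('pics/s7.npz'))
ang(c,345.5,173.5,.09)
for r,z,n in((84,44,'rider'),(84,57,'lever84'),(66,57,'lever66'),(100,90,'tab')):
  for a in(87.5,92,94,96):
    q=np.radians(a);u,v=proj(c,[C[0]+r/1e3*np.cos(q),C[1]+r/1e3*np.sin(q),z/1e3]);print(n,a,round((u-320+.5)*12),round((v-160+.5)*12))
"
```

```text
[0.54   0.0815 0.09  ] 0.0973 93.07
rider 87.5 274 398
rider 92 257 381
rider 94 249 373
rider 96 240 366
lever84 87.5 275 346
lever84 92 258 329
lever84 94 250 321
lever84 96 241 314
lever66 87.5 196 371
lever66 92 183 358
lever66 94 176 352
lever66 96 169 346
tab 87.5 350 188
tab 92 329 168
tab 94 318 160
tab 96 308 152
```

Call:
{"op": "jog_arm", "data": {"rows": [[0,2,0,3.5,0,0.4,1],[0,2.5,0,4.5,0,0.4,1],[0,0,0,0,0,0,1],[0,0,0,0,0,0,1]]}}

```text
t: 11.15
ee_pos: [0.5304, 0.0857, 0.0818]
tcp_rot: [[1.0, -0.003, 0.027], [-0.027, 0.002, 1.0], [-0.003, -1.0, 0.002]]
ft_force: [0.2, 0.3, 0.7]
finger_gap: 0.0008
```

```bash
python3 -c "
from h import *
pol()
c=snap('scene','pics/s8.png')
cv2.imwrite('pics/z8b.png',cv2.resize(c['img'][160:205,320:365],None,fx=12,fy=12,interpolation=cv2.INTER_CUBIC))
"
```

```text
t 11.15 tcp [0.5304 0.0857 0.0818] tilt [-0.003 -1.     0.002] F [0.24 0.34 0.68]
flush lever angle 88.48 radial 101.0 tang -17.5 tcp polar 98.3 0.1025 Ftan 0.23
```

View pics/z8b.png

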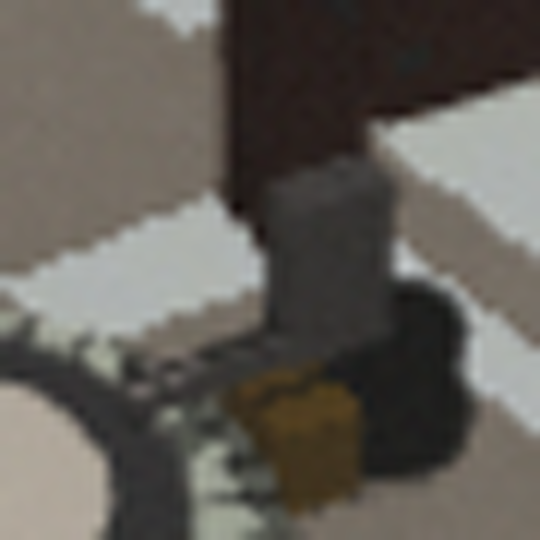

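Call:
{"op": "jog_arm", "data": {"rows": [[0,1.5,0,3,0,0.2,1],[0,0,0,0,0,0,1],[0,0,0,-10,0,0,1],[0,0,0,-20,0,0,1],[0,0,0,0,-50,0,1],[0,0,0,0,-50,0,1],[0,0,0,-10,0,40,1],[0,0,0,0,0,50,1],[0,0,0,0,0,50,1],[0,0,0,0,0,50,1],[0,0,0,0,0,0,1]]}}

```text
t: 12.3
ee_pos: [0.5026, 0.2825, 0.1811]
tcp_rot: [[0.999, -0.005, 0.049], [-0.049, 0.003, 0.999], [-0.005, -1.0, 0.003]]
ft_force: [-0.5, -0.7, -0.4]
finger_gap: 0.0003
```

```bash
python3 -c "
from h import *
go((.477,.353),.1)
t=snap('top','pics/t9.png');c=snap('scene','pics/s9.png')
cv2.imwrite('pics/z9.png',cv2.hconcat([cv2.resize(c['img'][160:205,320:365],(400,400),interpolation=cv2.INTER_CUBIC),cv2.resize(t['img'][215:255,268:308],(400,400),interpolation=cv2.INTER_CUBIC)]))
"
```

```text
t 12.3 tcp [0.5026 0.2825 0.1811] h -2.78 tilt [-0.005 -1.     0.003] F [-0.5  -0.75 -0.43] gap 0.0003
tool shift mm [-28.6  81.4  68.9]
```

View pics/z9.png

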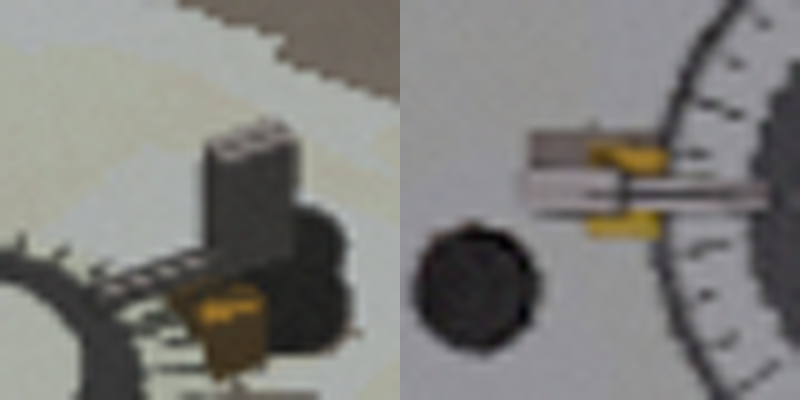

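```bash
python3 -c "
from h import *
t=dict(np.load('pics/t9.npz'));c=dict(np.load('pics/s9.npz'))
print('rider');ang(t,290.5,234.1,.044)
t0=dict(np.load('pics/top0.npz'));ang(t0,290.5,234.1,.044)
print('lever')
for u,v in((650,193),(720,194),(600,193)): ang(t,268+(u-400)/10-.45,215+v/10-.45,.057)
print('tab top');ang(t,268+(572-400)/10-.45,215+190/10-.45,.09);ang(c,320+253/400*45-.5,160+140/400*45-.5,.09)
cv2.imwrite('pics/z9c.png',cv2.resize(c['img'][165:205,325:365],(600,600),interpolation=cv2.INTER_NEAREST))
s=cv2.absdiff(t['img'],t0['img']);
o=env.get_obs();print(o['t'])
"
```

```text
rider
[0.5483 0.0722 0.044 ] 0.088 87.97
[0.5483 0.0722 0.044 ] 0.088 87.97
lever
[0.5487 0.0661 0.057 ] 0.0819 87.53
[0.5485 0.0481 0.057 ] 0.0639 87.03
[0.5487 0.0789 0.057 ] 0.0947 87.89
tab top
[0.5488 0.0835 0.09  ] 0.0992 87.94
[0.549  0.0826 0.09  ] 0.0984 87.79
12.4
```

View pics/t9.png

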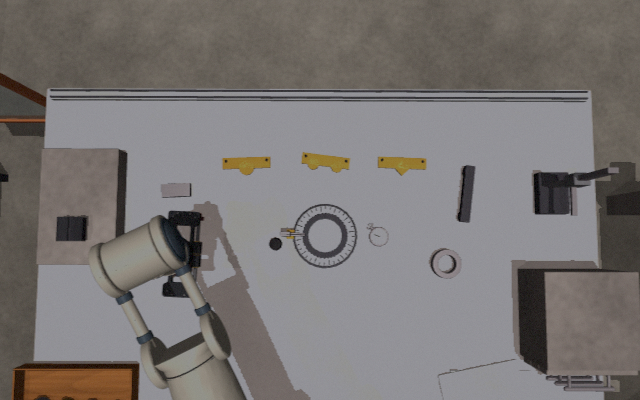

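Call:
{"op": "jog_arm", "data": {"rows": [[0,0,0,-14,0,35,1],[0,0,0,-14.5,0,34,1],[0,0,0,0,0,0,1],[0,0,0,0,40,0,1],[0,0,0,0,40,0,1],[0,0,0,0,35,0,1],[0,0,0,0,15,0,1],[0,0,0,0,0,0,1],[0,0,0,0,0,0,1]]}}

```text
t: 13.3
ee_pos: [0.4801, 0.3479, 0.0542]
tcp_rot: [[0.998, -0.001, 0.056], [-0.056, 0.003, 0.998], [-0.001, -1.0, 0.003]]
ft_force: [-1.2, 0.2, 0.6]
finger_gap: 0.0006
```

```bash
python3 -c "
from h import *
go((.477,.353),.026)
c=snap('scene','pics/s10.png')
cv2.imwrite('pics/z10.png',cv2.resize(c['img'][110:180,370:450],None,fx=6,fy=6,interpolation=cv2.INTER_CUBIC))
"
```

```text
t 13.3 tcp [0.4801 0.3479 0.0542] h -3.19 tilt [-0.001 -1.     0.003] F [-1.18  0.2   0.57] gap 0.0006
tool shift mm [-3.4 28.3  4.9]
```

View pics/z10.png

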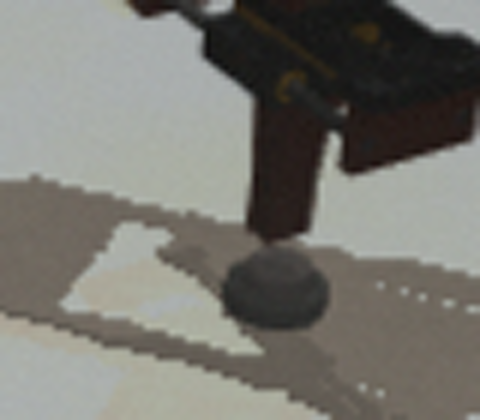

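Fingers stand above the button (tip at crop (280,235), button at (277,265)). Centre it and come down slowly.

Call:
{"op": "jog_arm", "data": {"rows": [[0,0,0,-3.5,0,5,1],[0,0,0,0,8,0,1],[0,0,0,0,8,0,1],[0,0,0,0,3,0,1],[0,0,0,0,3,0,1],[0,0,0,0,2,0,1],[0,0,0,0,2,0,1],[0,0,0,0,0,0,1]]}}

```text
t: 14.15
ee_pos: [0.4755, 0.3535, 0.0273]
tcp_rot: [[0.998, -0.004, 0.055], [-0.055, 0.002, 0.999], [-0.004, -1.0, 0.002]]
ft_force: [-4.8, -1.6, 7.2]
finger_gap: 0.0005
```

```bash
python3 -c "
from h import *
go((.477,.353),.026)"
```

```text
t 14.15 tcp [0.4755 0.3535 0.0273] h -3.13 tilt [-0.004 -1.     0.002] F [-4.78 -1.62  7.2 ] gap 0.0005
tool shift mm [ 1.5  1.3 -0.4]
```

Call:
{"op": "jog_arm", "data": {"rows": [[0,0,0,0,2,0,1],[0,0,0,0,1.5,0,1],[0,0,0,0,0,0,1]]}}

```text
t: 14.45
ee_pos: [0.4757, 0.3536, 0.027]
tcp_rot: [[0.999, -0.003, 0.055], [-0.055, 0.002, 0.999], [-0.003, -1.0, 0.002]]
ft_force: [-12.7, -6.6, 22.9]
finger_gap: 0.0005
```

```bash
python3 -c "
from h import *
go((.477,.353),.026)"
```

```text
t 14.45 tcp [0.4757 0.3536 0.027 ] h -3.13 tilt [-0.003 -1.     0.002] F [-12.65  -6.64  22.85] gap 0.0005
tool shift mm [ 1.4  1.  -0.5]
```

The button is bottomed out (force rises to 23 N with no further travel, tip at 16 mm). Release.

Call:
{"op": "jog_arm", "data": {"rows": [[0,0,0,0,-6,0,1],[0,0,0,0,-10,0,1],[0,0,0,0,-40,0,1],[0,0,0,0,-50,0,1],[0,0,0,0,-40,0,1],[0,0,0,-40,0,10,1],[0,0,0,-45,0,10,1],[0,0,0,-40,0,10,1],[0,0,0,0,0,0,1],[0,0,0,0,0,0,1],[0,0,0,0,0,0,1]]}}

```text
t: 15.55
ee_pos: [0.354, 0.3898, 0.1692]
tcp_rot: [[0.998, -0.002, 0.055], [-0.055, 0.002, 0.998], [-0.003, -1.0, 0.002]]
ft_force: [1.0, -0.3, -0.5]
finger_gap: 0.0002
```

```bash
python3 -c "
from h import *
go((.477,.353),.1)
t=snap('top','pics/t11.png');c=snap('scene','pics/s11.png')
r=lambda a:cv2.resize(a,(390,390),interpolation=cv2.INTER_CUBIC)
cv2.imwrite('pics/z11.png',cv2.hconcat([r(c['img'][135:205,340:440]),r(t['img'][215:255,268:308])]))
t9=dict(np.load('pics/top0.npz'))
for n,(x,y,w) in dict(ring=(425,240,45),watch=(360,215,32),loupe=(266,234,20),tr=(215,148,62),tt=(295,145,60),td=(370,148,62),sine=(450,160,35),blk=(155,178,40)).items():
  (dx,dy),q=cv2.phaseCorrelate(*[np.float32(cv2.cvtColor(k['img'],6)[y:y+w,x:x+w]) for k in(t9,t)]);print(n,round(dx,2),round(dy,2),round(q,2))
"
```

```text
t 15.55 tcp [0.354  0.3898 0.1692] h -3.18 tilt [-0.003 -1.     0.002] F [ 0.98 -0.25 -0.51] gap 0.0002
tool shift mm [125.   68.8 -30. ]
ring 0.51 0.53 0.97
watch 0.04 0.0 1.0
loupe 0.1 -0.04 0.85
tr 0.0 -0.03 0.94
tt -0.06 0.03 0.96
td -0.02 -0.02 0.96
sine 0.04 -0.01 0.99
blk 0.02 -0.02 0.99
```

View pics/z11.png

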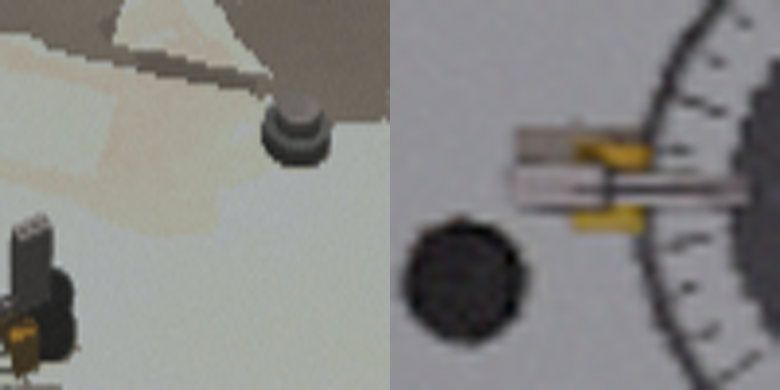

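```bash
python3 -c "
from bench import env
print(env.sign_off())"
```

```text
the job is handed in; nothing more can be done
None
```

The lever's pointer is over the brass rider, the push button has been pressed right down and has come back up, and the job is handed in at about 15.6 s of the 54 s.

- **Lever:** I pushed the tab clockwise through about 117° with the closed fingers, touching one flank only. In the last measurement before the press, the lever read 87.0–87.9° and the rider 88.0°. That is about 1 mm at the pointer, with 7.5 mm allowed. A picture taken after the press shows the lever still there.
- **Button:** the force rose to 23 N with no further travel, fingertips at 16 mm height, so it was fully down. The last picture shows it up again and the arm clear of everything.
- **Loose things:** seven of the eight shifted by no more than 0.1 pixel against the first picture. The master ring read 0.5 pixel (about 1.3 mm) each way. I think that comes from the odd size of the image window, and the allowance is 12 mm.

**What went wrong:** partway through the push the arm's last joint ran into its range limit. The fingers drifted off the tab and over the ring, with no force spike in the reading at the end of that move. I lifted, turned the gripper by about half a turn and finished the push with the other finger.

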